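# Mount the video camera on its desk stand and hold it home

### The arm

A 7-joint arm with a two-finger parallel gripper is mounted at the origin on the work surface; the furniture and walls round the work are solid. World frame = base frame: x ahead of the robot, y to its left, z up, the work surface at z = 0. Lengths are in m, angles in rad, forces in N, time in s.
With the tool pointing down it reaches from about 0.425 to 0.925 m from the base axis. Payload 6.8 kg.
Tool frame: the origin (TCP) lies at the very end of the fingers, on their centre line; the grasp point (between the pads) lies 19 mm behind it; z points along the fingers, y is the line along which they close (so a half turn about z gives the same grasp; the last joint's range is limited). The gripper opens to 85 mm and grips with 20 to 120 N. Pads are 22 mm wide; open, the fingers measure 114 mm over their backs; the gripper's body (76 mm by 85 mm) begins 54 mm behind the grasp point. The pads swing forward as they close: fully open they stand 13 mm farther back than shut.
Start: joints at [1.104, 0.477, 0.022, 1.555, -0.011, 1.109, -0.083], TCP at [0.237, -0.632, 0.231] pointing down, gripper open.
Joint ranges: [-2.96, 2.96], [-0.34, 2.1], [-1.41, 1.46], [0.24, 2.44], [-1.37, 4.51], [0.17, 1.92], [-2.96, 2.96]. Speed limits (rad/s): [2.39, 2.39, 3.14, 3.14, 3.14, 3.14, 3.14].

### API

Orientations are given as a unit quaternion [w, x, y, z].
In Python, from station import bot gives the robot as it stands. The module is installed in compiled form; this text tells all that it offers.
- The arm moves only by the shell command python3 -m jog 'ROWS' [OPENING] [FORCE]. ROWS is JSON, a list of rows, each a list of 4 numbers: the shift along the tool's x, y, z in cm, then the turn about the tool's z in rad. In form: [[x, y, z, spin], ...]. A call has 1 to 20 rows; each row is the pose to reach, as a shift and turn from the pose commanded when the call began, along the tool's axes at that moment; what a row does not reach only later rows make up. A row lasts 1/12 s, in which the tool goes at most 41.7 mm and 7.16 degrees, less where a joint would pass 70% of its speed; a pose out of reach is approached as far as the arm can. A call with a gripper value outside its range is refused whole. OPENING is the closure, from -1 (fully open) to 1 (shut), set as the call begins (- or left out, the last holds). The fingers move at their own pace and stop on an object; FORCE is the grip in N (left out, the last holds). Time passes only in rows, so rows that repeat a pose let the fingers close. It gives the time, the measured TCP pose, the force, the opening and the grip force at its end, in the units of the state.
- bot.get_obs(): the state, without advancing time (a new reading comes with each control period).
- bot.read_camera(name): name is "side" or "top"; returns a dict with "pixels" (400x640x3 uint8, red, green, blue), "depth" (400x640 float32, m along the optical axis (not along the pixel's ray), 0 where there is no reading), "fovy" (degrees; the focal length in pixels is half the picture's height over the tangent of half this angle, whatever the lens; pixels are square), "cx", "cy" (the principal point, pixels), "distortion" ([k1, k2, p1, p2, k3] as OpenCV has them; the pictures are not rectified), "pose" (4x4, takes a point from camera to world coordinates). Camera axes: x right, y down, z forward; pixel columns grow to the right and rows downward; lengths in m; the calibration is good to about 2 mm. A picture is of the moment at which its call begins.
- bot.hand_in(): hands the job in; it is judged then, once.
The state is a dict: "t": time; "q": joint angles; "joint_vel": joint speeds; "joint_torque": joint torques, N m; "eef_pos": TCP position; "tool_rot": TCP orientation; "contact_force": force on the tool from outside, world axes, zero at the start; "torque": the same for the moment, N m; "gripper_width": opening from 0.0 (shut) to 1.0 (fully open); "grasp_force": force on a finger pad.
Only numpy, scipy, OpenCV 4.12 (cv2) and the standard library are available. Lean on these libraries where they do the work, as an engineer would, in place of code of your own. Each camera call takes 0.05 s, during which the arm holds its last target. There are 200 camera calls.

### The job

Get the video camera onto its desk stand for a call. First swing the stand's red-knobbed clamp lever straight out sideways (90 degrees from closed, over the white mark), so that its cam clears the camera's foot. Then, with the lens facing the robot's side and the foot in line with the clamp, ease the camera over the stand's pin until it drops on and press it fully down against the sprung collar, without hammering it or disturbing the other things; finish still holding it pressed down, so that I can close the lever.

Things in the scene. Friction and masses are not known exactly. Their poses are not given: they have to be found in the camera images.
- stand: Fixed desk camera stand: round dark foot (100 mm diameter), column, aluminium clamp bed 64 mm (x) by 80 mm (y -34 to +46; a rounded ear with a white mark to +58), flat top 115 mm above the table. Origin: on the table under the brass pin's axis, z up. Its -x side is the front, facing roughly the robot: a mounted camera's lens points to -x. Fixed lip along x, 7 mm high, inner face at y = -24.5 mm
- pin_top (a point): tip of the stand's brass locating pin, 125 mm above the table: the pin stands on the bed at the stand's x = y = 0, 10 mm high, 10 mm diameter, tapered over its last 3.5 mm to 4.4 mm; axes as the stand's
- clamp_lever (a joint): lever turning level about a vertical axis at x = 0, y = +34 mm of the stand. 0 = closed, pointing along the stand's +x (backward); pi/2 = straight out along +y, over the white mark. Its oval cam (37 x 19 mm, 7 mm high) stands in the way of the camera's foot, reaching to y = +15.5 mm, except near pi/2 (+24.5 mm). Starts near 0; friction holds it, 2 N at the knob moves it
- lever_knob (a point): middle of the top of the lever's red knob: an upright cylinder, 14 mm diameter, from 121 to 145 mm above the table, 58 mm from the lever's axis. Its top 18 mm can be gripped from above at any yaw
- collar (a joint): sprung collar round the pin: 0 = up, standing 4 mm above the bed; 0.004 = pressed flush with the bed. The spring takes 5.5 N at the top and 9.5 N at the bottom, more than the camera's weight, so that it lifts a camera that nobody holds down
- camera: black and silver camera, 0.3 kg, on a square foot 44 x 44 x 12 mm. Origin: centre of the foot's underside = mouth of the upright hole for the pin (12 mm diameter, 2 mm chamfer, 12 mm deep); z up, lens to -x. Body 36 mm (x) by 100 mm (y), 12 to 66 mm up; lens 46 mm diameter, top at 61 mm
- lens_front (a point): middle of the camera's front glass, 52 mm ahead (-x) of its origin and 38 mm above it
- mouse: white cordless mouse, 108 x 62 x 40 mm, origin at the centre of its underside: leave alone
- spectacles: round wire spectacles, 138 x 136 x 48 mm, origin at the centre of the underside: leave alone
- memory_stick: red memory stick, 16 x 51 x 8 mm, origin at the centre of its underside: leave alone
- grip_hump (a point): middle of the top of the camera's viewfinder hump, 86 mm straight above its origin; axes as the camera's. The hump is 36 mm (x) by 38 mm (y), flush with the body's front and back, from 66 mm up; a flash shoe adds 1.5 mm. Grip it from above with the fingers closing along the camera's x (36 mm), fingertips 66 to 70 mm above the camera's origin, over the lens

How it is judged:
By the outcome, as a careful person would: the job done as asked, in the order asked, and still so for the second after the job is handed in, while the arm keeps its last pose, push and grip.
It also fails if it takes over 54 s, if anything falls off the work surface, if the arm or the gripper's body presses on something with over 40 N, if the wrist force passes 120 N, or if a joint passes its speed limit or range.

## Working session

There is one attempt and no reset: what is moved stays moved. The work goes in short steps, Python scripts to look and compute and a shell command to move; the robot and the scene stay as the last step left them, time stands still between calls to the robot, and variables do not carry over. Pictures are saved under pics/ and viewed, at most 10 in all, crops included, and the job is handed in when it is done.

```bash
mkdir -p pics
cat > h.py <<'E'
import numpy as np, cv2
from station import bot
def cam(n):
    c=bot.read_camera(n); h=c["pixels"].shape[0]
    f=h/2/np.tan(np.radians(c["fovy"])/2)
    c["K"]=np.array([[f,0,c["cx"]],[0,f,c["cy"]],[0,0,1.]]); c["D"]=np.array(c["distortion"],float); c["P"]=np.array(c["pose"]); return c
def save(c,p,box=None,s=1):
    im=c["pixels"][:,:,::-1]
    if box: im=im[box[1]:box[3],box[0]:box[2]]
    cv2.imwrite(p,cv2.resize(im,None,fx=s,fy=s,interpolation=cv2.INTER_CUBIC))
def ray(c,uv):
    u=cv2.undistortPoints(np.array(uv,float).reshape(-1,1,2),c["K"],c["D"]).reshape(-1,2)
    d=np.c_[u,np.ones(len(u))]@c["P"][:3,:3].T
    return c["P"][:3,3],d
def onplane(c,uv,z):
    o,d=ray(c,uv); return o+d*((z-o[2])/d[:,2])[:,None]
def cloud(c):
    h,w=c["depth"].shape; v,u=np.mgrid[:h,:w]
    o,d=ray(c,np.c_[u.ravel(),v.ravel()]); 
    return (o+d*c["depth"].ravel()[:,None]).reshape(h,w,3)
def tri(c1,p1,c2,p2):
    o1,d1=ray(c1,p1);o2,d2=ray(c2,p2);d1=d1[0];d2=d2[0]
    t=np.linalg.lstsq(np.c_[d1,-d2],o2-o1,rcond=None)[0]
    a=o1+t[0]*d1;b=o2+t[1]*d2
    return (a+b)/2,np.linalg.norm(a-b)
E
python3 - <<'E'
from h import *
for n in("side","top"):
    c=cam(n); save(c,f"pics/{n}0.png",s=1.25); print(n,c["P"].round(3).tolist(),c["fovy"],c["D"])
s=bot.get_obs(); print(s["eef_pos"],s["tool_rot"],s["gripper_width"],s["t"])
E
```

```text
side [[-0.983, -0.139, 0.119, 0.395], [-0.183, 0.754, -0.631, 0.722], [-0.002, -0.642, -0.767, 0.757], [0.0, 0.0, 0.0, 1.0]] 54.46562060128322 [-0.00646506  0.          0.          0.          0.        ]
top [[-0.04, -0.972, 0.232, 0.289], [-0.999, 0.039, -0.006, 0.182], [-0.003, -0.232, -0.973, 0.928], [0.0, 0.0, 0.0, 1.0]] 50.14614243117725 [0.037294 0.       0.       0.       0.      ]
[ 0.23684099 -0.63152081  0.23043199] [-7.87921328e-04  9.83949078e-01  1.78447627e-01 -1.89471678e-04] 0.9990501500510314 0.1
```

View pics/side0.png

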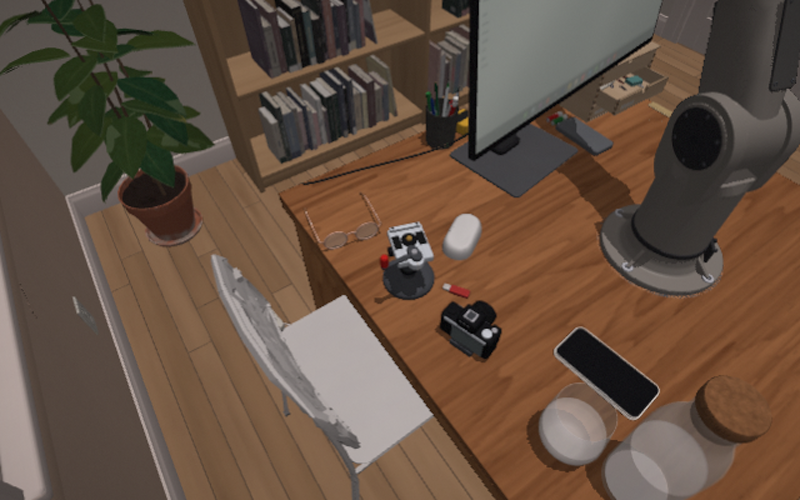

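View pics/top0.png

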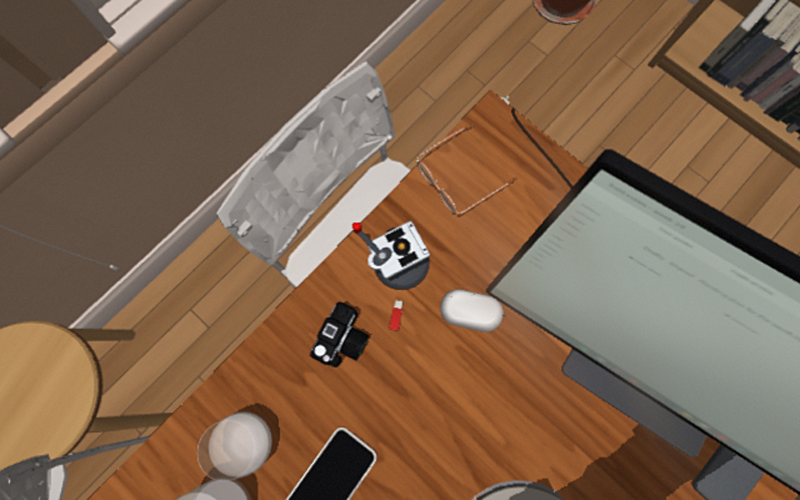

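The side picture shows the stand at about (408,262), red knob (384,262), camera (470,325). In the top picture they are at (400,252), (357,227) and (338,333). Next I zoom in and get the colour and depth data.

```bash
cat > m.py <<'E'
from h import *
C={n:cam(n) for n in("side","top")}
save(C["side"],"pics/s1.png",(300,165,420,295),4.5); save(C["top"],"pics/t1.png",(240,165,360,300),4.4)
def comps(c,m,name,minA=8):
    n,l,st,ce=cv2.connectedComponentsWithStats(m.astype(np.uint8)); pc=cloud(c)
    for i in range(1,n):
        if st[i,4]>=minA:
            p=pc[l==i]; print(name,st[i].tolist(),ce[i].round(1),"med",np.median(p,0).round(4),"zmax",np.percentile(p[:,2],95).round(4))
for n,c in C.items():
    b=c["pixels"].astype(int); r,g,bl=b[...,0],b[...,1],b[...,2]
    m=(r>120)&(g<60)&(bl<60); comps(c,m,n+" red")
    pc=cloud(c); z=pc[...,2]; d=c["depth"]>0
    for lo,hi,nm in((.108,.119,"bed"),(.06,.07,"body"),(.082,.092,"hump"),(.119,.15,"hi")):
        comps(c,d&(z>lo)&(z<hi)&(pc[...,0]>.35)&(pc[...,0]<.9)&(pc[...,1]>-.1)&(pc[...,1]<.45),n+" "+nm,30)
E
python3 m.py
```

```text
side red [304, 204, 7, 5, 26] [307.1 205.8] med [0.5176 0.2405 0.1433] zmax 0.1453
side red [360, 228, 16, 9, 77] [367.6 232.2] med [0.3869 0.1856 0.0066] zmax 0.0087
side bed [309, 179, 38, 35, 700] [327.3 195.5] med [0.4847 0.18   0.1145] zmax 0.1184
side body [353, 241, 30, 30, 236] [364.3 252.7] med [0.3925 0.2775 0.0646] zmax 0.0692
side hump [365, 243, 20, 20, 232] [375.8 252.2] med [0.3659 0.2881 0.0851] zmax 0.0877
side hi [311, 177, 24, 8, 71] [322.  180.7] med [0.5028 0.1469 0.121 ] zmax 0.1229
side hi [303, 196, 35, 20, 228] [320.5 205. ] med [0.4875 0.2151 0.1214] zmax 0.1442
top red [282, 178, 7, 6, 36] [285.  180.4] med [0.5154 0.2362 0.1442] zmax 0.1464
top red [311, 247, 11, 17, 123] [316.1 254.9] med [0.3853 0.1828 0.0081] zmax 0.0104
top bed [294, 177, 50, 46, 961] [317.9 200.7] med [0.4775 0.1752 0.1153] zmax 0.1181
top body [264, 241, 21, 31, 278] [275.2 253.2] med [0.3889 0.2639 0.0654] zmax 0.0692
top hump [253, 254, 24, 18, 293] [264.9 263.7] med [0.3638 0.283  0.0863] zmax 0.089
top hi [282, 178, 32, 35, 302] [298.4 196.7] med [0.4821 0.2098 0.1223] zmax 0.1447
top hi [326, 178, 17, 25, 111] [334.2 190.2] med [0.4981 0.1426 0.1221] zmax 0.1245
top hi [315, 191, 13, 14, 84] [321.  197.4] med [0.4843 0.1687 0.1205] zmax 0.1245
```

View pics/s1.png

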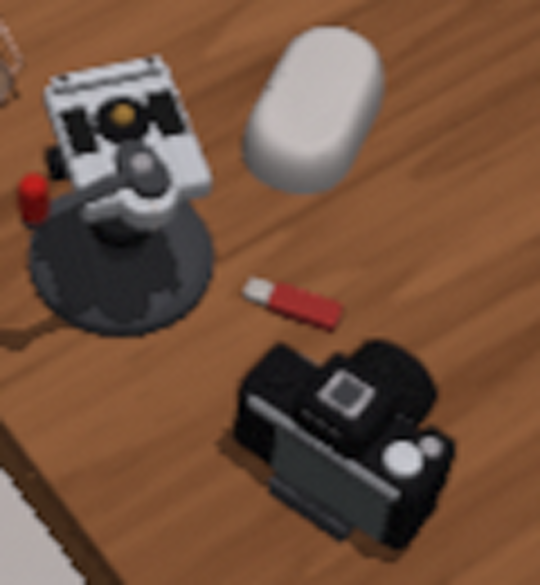

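View pics/t1.png

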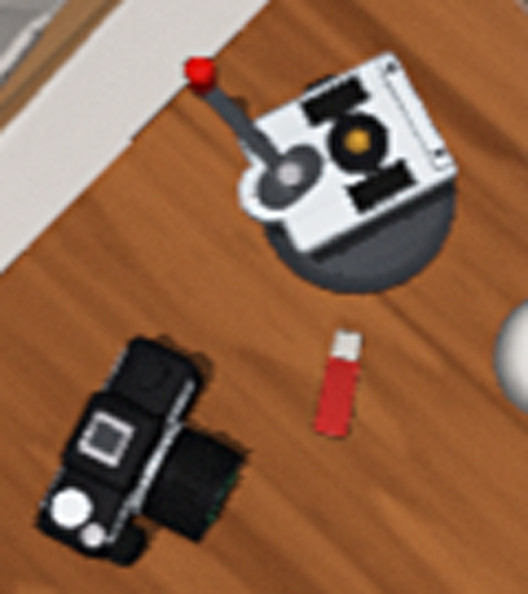

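Side crop: pin (123,115), knob (34,185), lever screw (142,160), shoe (347,393). Top crop: pin (357,140), knob (200,72), screw (288,172), lip at upper right, shoe (106,438), lens pointing lower right. Now I measure precisely and check the route for obstacles.

```bash
cat > meas.py <<'E'
from h import *
C={n:cam(n) for n in("side","top")}
def bl(c,f,box):
    x0,y0,x1,y1=box; b=c["pixels"][y0:y1,x0:x1].astype(int); m=f(b[...,0],b[...,1],b[...,2])
    n,l,st,ce=cv2.connectedComponentsWithStats(m.astype(np.uint8))
    i=1+np.argmax(st[1:,4]); return ce[i]+[x0,y0],st[i,4]
R=lambda r,g,b:(r>110)&(g<70)&(b<70)
Y=lambda r,g,b:(r>g+20)&(g>b+35)&(r>110)
crop={"side":(300,165,4.5),"top":(240,165,4.4)}
def at(n,u,v,k): x0,y0,s=crop[n]; u=int(x0+u/s);v=int(y0+v/s); return (u-k,v-k,u+k+1,v+k+1)
def both(nm,f,a,b,k):
    p,A=bl(C["side"],f,at("side",*a,k)); q,B=bl(C["top"],f,at("top",*b,k))
    P,e=tri(C["side"],p,C["top"],q); print(nm,p.round(1),A,q.round(1),B,"->",P.round(4),"miss",round(e,4)); return P
pin=both("pin",Y,(123,115),(357,140),3)
kn=both("knob",R,(34,195),(200,72),6)
G=lambda r,g,b:(r+g+b>330)
ax=both("axis",G,(140,158),(288,172),2)
sh=both("shoe",lambda r,g,b:(r+g+b>300),(347,393),(106,438),8)
for n,c in C.items():
    pc=cloud(c).reshape(-1,3)[c["depth"].ravel()>0]
    def rect(nm,lo,hi,ctr,r):
        p=pc[(pc[:,2]>lo)&(pc[:,2]<hi)&(np.hypot(*(pc[:,:2]-ctr).T)<r)]
        (cx,cy),(w,h),a=cv2.minAreaRect((p[:,:2]*1000).astype(np.float32)); print(n,nm,len(p),"c",round(cx,1),round(cy,1),"wh",round(w,1),round(h,1),"ang",round(a,1),"zmed",np.median(p[:,2]).round(4))
    rect("bed",.109,.1185,pin[:2],.055); rect("bodytop",.0645,.0785,sh[:2],.07); rect("humptop",.081,.092,sh[:2],.035); 
    if n=="top" or 1:
        q=pc[(pc[:,2]>.15)&(np.hypot(pc[:,0],pc[:,1])<.9)&(pc[:,0]>0.1)&(pc[:,1]<.45)]
        H={}
        for x,y,z in q:
            k=(int(x*10//1),int(y*10//1)); H.setdefault(k,[]).append(z)
        print({k:(len(v),round(max(v),2)) for k,v in sorted(H.items()) if len(v)>10})
E
python3 meas.py
```

```text
pin [327.  189.8] 10 [320.9 196.7] 20 -> [0.4873 0.1688 0.1177] miss 0.001
knob [307.  205.7] 34 [285.5 180.5] 42 -> [0.5173 0.2357 0.1373] miss 0.0009
axis [331.  200.5] 16 [305.2 204. ] 23 -> [0.4732 0.1998 0.121 ] miss 0.001
shoe [376.5 252.3] 38 [263.5 264.5] 66 -> [0.3639 0.2863 0.0829] miss 0.0016
side bed 634 c 484.3 181.1 wh 68.0 83.4 ang 23.1 zmed 0.1142
side bodytop 319 c 365.6 288.1 wh 33.2 95.8 ang 62.6 zmed 0.0673
side humptop 268 c 365.0 286.4 wh 35.3 36.7 ang 60.3 zmed 0.0848
{(1, -4): (584, np.float64(0.35)), (1, -3): (1152, np.float64(0.37)), (1, 4): (254, np.float64(0.29)), (2, -3): (416, np.float64(0.39)), (2, -2): (2357, np.float64(0.42)), (2, -1): (294, np.float64(0.36)), (3, -2): (39, np.float64(0.42)), (3, -1): (3396, np.float64(0.46)), (3, 0): (1922, np.float64(0.46)), (4, 0): (1424, np.float64(0.47))}
top bed 913 c 484.9 178.8 wh 71.4 88.6 ang 25.7 zmed 0.1152
top bodytop 434 c 361.4 282.6 wh 35.7 98.4 ang 59.1 zmed 0.0673
top humptop 353 c 362.2 283.5 wh 37.3 37.9 ang 61.6 zmed 0.0862
{(1, -3): (1179, np.float64(0.33)), (2, -3): (738, np.float64(0.37)), (2, -2): (7341, np.float64(0.5)), (2, -1): (554, np.float64(0.38)), (3, -2): (1579, np.float64(0.55)), (3, -1): (17677, np.float64(0.58)), (3, 0): (3213, np.float64(0.55)), (4, -1): (392, np.float64(0.58)), (4, 0): (4684, np.float64(0.58))}
```

```bash
python3 - <<'E'
from h import *
for n in("side","top"):
    c=cam(n); pc=cloud(c).reshape(-1,3)[c["depth"].ravel()>0]
    # monitor coordinate along (0.61,0.79), normal (.79,-.61)
    s=pc[:,:2]@[.61,.79]; d=pc[:,:2]@[.79,-.61]
    m=(d>.2)&(d<.45)&(pc[:,2]>.12)&(s>-.6)&(s<.5)&(np.hypot(pc[:,0]-.487,pc[:,1]-.169)>.08)
    for lo in np.arange(.12,.7,.08):
        k=m&(pc[:,2]>lo)&(pc[:,2]<lo+.08)
        if k.sum()>20: print(n,round(lo,2),k.sum(),"s",np.percentile(s[k],[.5,99.5]).round(3),"d",np.percentile(d[k],[1,99]).round(3),"zmax",pc[k,2].max().round(3))
E
python3 -m jog '[[0,0,-4,0],[0,0,-8,0],[0,0,-12,0],[0,0,-16,0],[0,0,-20,0],[0,0,-24,0],[0,0,-28,0],[0,0,-28,0]]'; python3 -c "
from station import bot;s=bot.get_obs();print(s['q'],s['eef_pos'],s['t'])"
```

```text
side 0.12 440 s [-0.445 -0.243] d [0.314 0.35 ] zmax 0.156
side 0.2 3389 s [-0.31   0.294] d [0.276 0.297] zmax 0.28
side 0.28 4711 s [-0.301  0.294] d [0.284 0.302] zmax 0.36
side 0.36 3488 s [-0.078  0.295] d [0.293 0.308] zmax 0.44
side 0.44 574 s [0.182 0.296] d [0.301 0.316] zmax 0.473
top 0.2 4127 s [-0.135  0.289] d [0.276 0.291] zmax 0.28
top 0.28 6299 s [-0.083  0.29 ] d [0.283 0.299] zmax 0.36
top 0.36 7578 s [-0.019  0.29 ] d [0.293 0.307] zmax 0.44
top 0.44 9152 s [0.044 0.291] d [0.302 0.316] zmax 0.52
top 0.52 10193 s [0.108 0.292] d [0.312 0.332] zmax 0.581
t: 1.07
eef_pos: [0.2374, -0.6333, 0.5211]
tool_rot: [0.007, 0.984, 0.178, 0.002]
contact_force: [-0.1, 0.5, 1.2]
gripper_width: 0.998
grasp_force: 0.0
[ 1.08795555  0.37684595  0.05144869  1.07417335 -0.01911368  1.67686864
 -0.07867918] [ 0.23739907 -0.63327297  0.52114181] 1.0667
```

```bash
python3 -m jog '[[0,-2,-3,0],[0,-4,-6,0],[0,-6,-9,0],[0,-9,-12,0],[0,-13,-15,0],[0,-16,-16,0],[0,-18,-16,0],[0,-18,-16,0]]'; python3 -c "
from station import bot;s=bot.get_obs();print(s['q'],s['eef_pos'],s['t'])"
```

```text
t: 1.73
eef_pos: [0.1718, -0.4622, 0.6671]
tool_rot: [0.005, 0.984, 0.178, 0.003]
contact_force: [-0.3, -0.4, -0.0]
gripper_width: 1.001
grasp_force: 0.0
[ 0.50481568  0.06303359  0.65461926  1.1635119  -0.04423408  1.91570861
 -0.06960493] [ 0.17181982 -0.46215257  0.66714351] 1.7333
```

```bash
python3 -m jog '[[2.1,0,0,-0.04],[4.3,-0.2,0,-0.09],[8.1,-0.7,0,-0.17],[12,-1.5,0,-0.25],[15.8,-2.6,0,-0.33],[19.5,-4.1,0,-0.41],[23.1,-5.8,0,-0.49],[26.5,-7.7,0,-0.57],[29.7,-10,0,-0.65],[32.8,-12.5,0,-0.73],[35.5,-15,0,-0.8],[37.8,-17.6,0,-0.87],[37.8,-17.6,0,-0.87]]'; python3 -c "
from station import bot;s=bot.get_obs();print(s['q'],s['eef_pos'],s['t'])"
```

```text
t: 2.82
eef_pos: [0.4696, -0.1582, 0.6624]
tool_rot: [0.003, 0.812, 0.583, -0.001]
contact_force: [-0.1, -0.3, -0.5]
gripper_width: 0.998
grasp_force: 0.0
[-0.24793548  0.07237982  0.50211371  1.15967561 -0.03212638  1.91549379
 -0.08364479] [ 0.4695507  -0.15816209  0.66243485] 2.8167
```

```bash
python3 -m jog '[[2.1,0,0,-0.04],[4.3,-0.2,0,-0.09],[8.1,-0.7,0,-0.17],[12,-1.5,0,-0.25],[15.8,-2.6,0,-0.33],[19.5,-4.1,0,-0.41],[23.1,-5.8,0,-0.49],[26.5,-7.2,0,-0.57],[30,-8,0,-0.65],[34,-8,0,-0.73],[37,-8,1,-0.75],[38.7,-8,3,-0.75],[38.7,-8,6,-0.75],[38.7,-8,10,-0.75],[38.7,-8,14,-0.75],[38.7,-8,18,-0.75],[38.7,-8,22,-0.75],[38.7,-8,26,-0.75],[38.7,-8,30,-0.75],[38.7,-8,30,-0.75]]' -0.3 30; python3 meas.py | grep -E 'pin|knob|axis'; python3 -c "
from h import *
s=bot.get_obs();print(s['q'],s['eef_pos'],s['tool_rot'],s['t'])
c=cam('top');save(c,'pics/t2.png',(240,130,380,300),4)"
```

```text
t: 4.48
eef_pos: [0.5171, 0.2212, 0.3532]
tool_rot: [0.0, 0.549, 0.836, -0.008]
contact_force: [-0.7, -0.3, -1.1]
gripper_width: 0.646
grasp_force: 0.0
[-0.9646192   0.2117946   0.53977537  1.67284011 -0.10399775  1.28965403
  0.00209139] [0.52123005 0.22288875 0.36133748] [ 0.00306359  0.54931274  0.83560591 -0.00298153] 4.5833Traceback (most recent call last):
  File "meas.py", line 14, in <module>
    pin=both("pin",Y,(123,115),(357,140),3)
  File "meas.py", line 12, in both
    p,A=bl(C["side"],f,at("side",*a,k)); q,B=bl(C["top"],f,at("top",*b,k))
        ~~^^^^^^^^^^^^^^^^^^^^^^^^^^^^^
  File "meas.py", line 6, in bl
    i=1+np.argmax(st[1:,4]); return ce[i]+[x0,y0],st[i,4]
        ~~~~~~~~~^^^^^^^^^^
    return _wrapfunc(a, 'argmax', axis=axis, out=out, **kwds)
    return bound(*args, **kwds)
ValueError: attempt to get argmax of an empty sequence
```

View pics/t2.png

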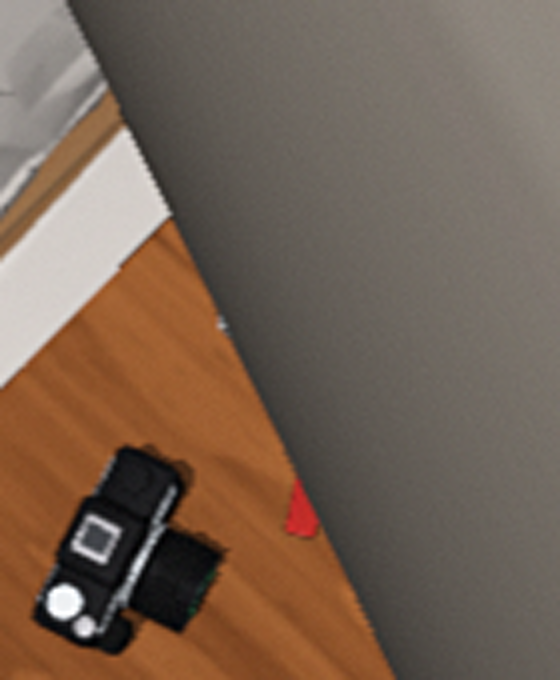

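The top picture shows the arm hiding the stand, with the camera undisturbed at (95,540), so I'll lean on the side view. I lower over the knob.

```bash
python3 -m jog '[[0.4,0,4,0],[0.8,0,8,0],[1.3,0.1,12,0],[1.3,0.1,16,0],[1.3,0.1,16,0],[1.3,0.1,16,0]]'; python3 -c "
from h import *
s=bot.get_obs();print(s['eef_pos'],s['tool_rot'],s['t'])
c=cam('side');save(c,'pics/s2.png',(280,130,400,260),4.5)"
```

```text
t: 5.13
eef_pos: [0.5189, 0.2347, 0.2026]
tool_rot: [0.004, 0.549, 0.836, -0.002]
contact_force: [0.6, -0.6, 1.6]
gripper_width: 0.649
grasp_force: 0.0
[0.5188623  0.23474012 0.20256818] [ 0.00368292  0.54916064  0.83570616 -0.00206126] 5.1333
```

View pics/s2.png

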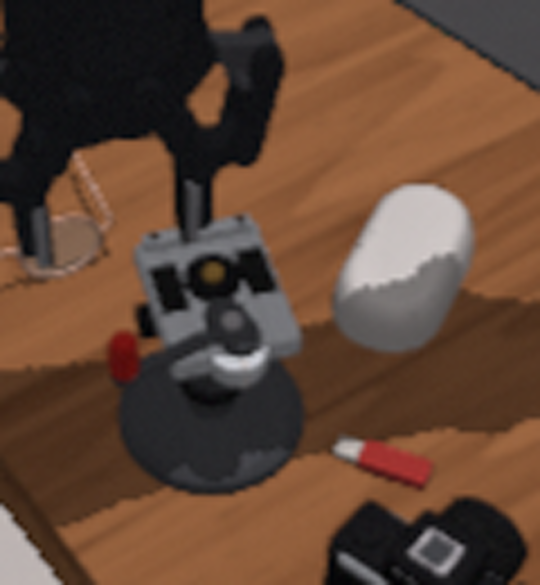

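The side picture shows the fingers at (40,250) and (193,225), straddling the knob at (123,355), so I descend and grip lightly.

```bash
python3 -m jog '[[0.1,-0.1,3,0],[0.1,-0.1,6,0],[0.1,-0.1,7.6,0],[0.1,-0.1,7.6,0],[0.1,-0.1,7.6,0]]' && python3 -m jog '[[0,0,0,0],[0,0,0,0],[0,0,0,0],[0,0,0,0],[0,0,0,0]]' 1 25
```

```text
t: 5.6
eef_pos: [0.5189, 0.2352, 0.1279]
tool_rot: [0.004, 0.549, 0.836, -0.0]
contact_force: [0.5, -0.4, 0.2]
gripper_width: 0.651
grasp_force: 0.0
t: 6.02
eef_pos: [0.5181, 0.2351, 0.1264]
tool_rot: [0.004, 0.549, 0.836, -0.001]
contact_force: [1.2, 1.4, 7.0]
gripper_width: 0.147
grasp_force: 25.8
```

```bash
python3 -m jog '[[0,0,-0.15,0],[0.57,-0.18,-0.15,-0.1],[1.12,-0.43,-0.15,-0.21],[1.65,-0.72,-0.15,-0.31],[2.14,-1.08,-0.15,-0.42],[2.58,-1.48,-0.15,-0.52],[2.99,-1.93,-0.15,-0.63],[3.34,-2.41,-0.15,-0.73],[3.65,-2.93,-0.15,-0.84],[3.89,-3.48,-0.15,-0.94],[4.08,-4.05,-0.15,-1.05],[4.21,-4.64,-0.15,-1.15],[4.28,-5.24,-0.15,-1.26],[4.28,-5.67,-0.15,-1.33],[4.28,-5.67,-0.15,-1.33],[4.28,-5.67,-0.15,-1.33]]'; python3 -c "
from h import *
s=bot.get_obs();print(s['eef_pos'],s['tool_rot'],s['t']);p=s['eef_pos'];print(np.degrees(np.arctan2(p[1]-.1998,p[0]-.4732)),np.hypot(p[1]-.1998,p[0]-.4732))"
```

```text
t: 7.35
eef_pos: [0.4476, 0.2516, 0.1265]
tool_rot: [0.001, -0.083, 0.997, -0.003]
contact_force: [-0.7, 3.2, 3.3]
gripper_width: 0.147
grasp_force: 25.3
[0.44761442 0.25164493 0.12653341] [ 0.00136349 -0.08258192  0.99657778 -0.00333046] 7.35
116.26643728702237 0.05781452308660186
```

```bash
python3 -m jog '[[0,0,0,0],[0,0,0,0],[0,0,0,0],[0,0,-3,0],[0,0,-7,0],[2,1.2,-11,0.12],[4,2.4,-12,0.24],[6,3.6,-12,0.36],[7.7,4.6,-12,0.48],[7.7,4.6,-12,0.6],[7.7,4.6,-12,0.68],[7.7,4.6,-12,0.68],[7.7,4.6,-12,0.68]]' -0.3; python3 -c "
from h import *
s=bot.get_obs();print(s['eef_pos'],s['tool_rot'],s['q'],s['t'])
c=cam('side');save(c,'pics/s3.png',(280,150,420,280),4.2);np.savez('s3',**c);d=cam('top');np.savez('t3',**d)
a=c['pixels'][150:280,280:420,::-1];b=d['pixels'][160:290,240:380,::-1]
cv2.imwrite('pics/b3.png',cv2.resize(np.hstack([a,b]),None,fx=2.85,fy=2.85,interpolation=cv2.INTER_CUBIC))"
```

```text
t: 8.43
eef_pos: [0.3636, 0.2841, 0.2453]
tool_rot: [0.002, 0.253, 0.968, -0.004]
contact_force: [-0.8, -0.3, -0.2]
gripper_width: 0.654
grasp_force: 0.0
[0.36357265 0.28411313 0.24532813] [ 0.00233105  0.25266857  0.96754353 -0.00356054] [-0.94611146  0.10432926  0.15355822  2.03552789 -0.00986532  1.00682476
  0.27186201] 8.4333
```

View pics/b3.png

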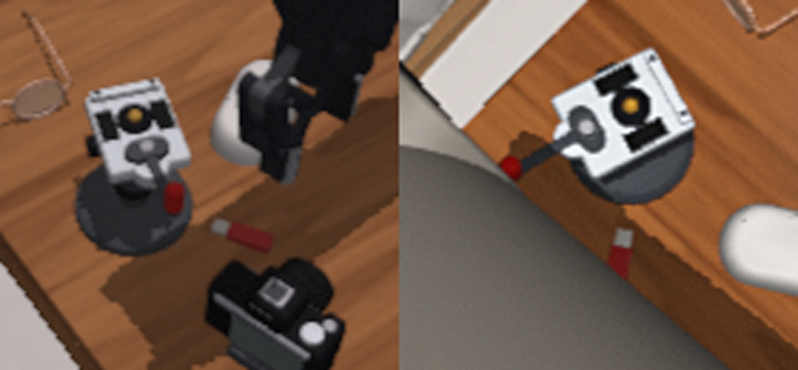

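Side (left half): lever over the ear with the knob at (174,195). Top (right half): pin (631,104), screw (585,128), knob (511,167), very nearly in one line. I check that numerically.

```bash
cat > m3.py <<'E'
from h import *
S=dict(np.load('s3.npz'));T=dict(np.load('t3.npz'))
def bl(c,f,u,v,k):
    x0,y0=int(u)-k,int(v)-k; b=c["pixels"][y0:y0+2*k+1,x0:x0+2*k+1].astype(int); m=f(b[...,0],b[...,1],b[...,2])
    n,l,st,ce=cv2.connectedComponentsWithStats(m.astype(np.uint8)); i=1+np.argmax(st[1:,4]); return ce[i]+[x0,y0],st[i,4]
R=lambda r,g,b:(r>90)&(g<60)&(b<60); Y=lambda r,g,b:(r>g+20)&(g>b+35)&(r>110)
def go(nm,f,a,b,k,zk):
    p,A=bl(S,f,280+a[0]/2.85,150+a[1]/2.85,k);q,B=bl(T,f,240+(b[0]-399)/2.85,160+b[1]/2.85,k)
    P,e=tri(S,p,T,q); print(nm,A,B,P.round(4),round(e,4),"planes",onplane(S,[p],zk)[0].round(4),onplane(T,[q],zk)[0].round(4)); return P
pin=go("pin",Y,(135,117),(631,104),3,.122)
kn=go("knob",R,(174,197),(511,167),6,.137)
ax=go("axis",lambda r,g,b:(r+g+b>330),(146,145),(585,128),2,.123)
for a,b in((pin,ax),(ax,kn),(pin,kn)): d=b-a; print(np.degrees(np.arctan2(d[1],d[0])).round(1),np.hypot(*d[:2]).round(4))
E
python3 m3.py
```

```text
pin 12 21 [0.4875 0.1686 0.1174] 0.0008 planes [0.4872 0.1724 0.122 ] [0.4859 0.1687 0.122 ]
knob 25 44 [0.445  0.2498 0.1375] 0.0004 planes [0.4449 0.2495 0.137 ] [0.4453 0.2498 0.137 ]
axis 19 23 [0.4733 0.1998 0.1221] 0.0016 planes [0.474  0.2003 0.123 ] [0.4723 0.1999 0.123 ]
114.4 0.0343
119.5 0.0574
117.6 0.0916
```

Run:
```python
from h import *
for f,box,z in(('t3.npz',(285,170,350,235),.115),('s3.npz',(305,172,352,220),.115)):
    c=dict(np.load(f)); x0,y0,x1,y1=box
    g=cv2.cvtColor(c["pixels"][y0:y1,x0:x1],cv2.COLOR_RGB2HSV); 
    m=((g[...,2]>120)&(g[...,1]<45)).astype(np.uint8)
    big=cv2.resize(m*255,None,fx=4,fy=4,interpolation=cv2.INTER_LINEAR)
    cs,_=cv2.findContours((big>127).astype(np.uint8),cv2.RETR_EXTERNAL,cv2.CHAIN_APPROX_NONE); k=max(cs,key=cv2.contourArea).reshape(-1,2)
    P=onplane(c,(k+.5)/4-.5+[x0,y0],z)[:,:2]*1000
    h=cv2.approxPolyDP(cv2.convexHull(P.astype(np.float32)),1.5,True).reshape(-1,2)
    for a,b in zip(h,np.roll(h,-1,0)):
        d=b-a; L=np.hypot(*d)
        if L>20:
            n=np.array([-d[1],d[0]])/L; q=P[(abs((P-a)@n)<1.5)&((P-a)@d/L>3)&((P-a)@d/L<L-3)]
            vx,vy,xx,yy=cv2.fitLine(q.astype(np.float32),cv2.DIST_HUBER,0,.01,.01).ravel()
            # distance of line from pin (486,168.7)
            print(f,"L",L.round(1),"ang",(np.degrees(np.arctan2(vy,vx))%180).round(1),"mid",((a+b)/2).round(1),"pin dist",round(abs((486-xx)*-vy+(168.7-yy)*vx),1))
```

```text
t3.npz L 26.3 ang 115.1 mid [523.2 165.1] pin dist 31.6
t3.npz L 50.3 ang 116.1 mid [506.9 199.7] pin dist 31.9
t3.npz L 28.6 ang 2.4 mid [481.1 222.4] pin dist 53.1
t3.npz L 25.8 ang 49.5 mid [448.1 207.6] pin dist 53.4
t3.npz L 71.5 ang 115.8 mid [455.  157.6] pin dist 32.0
t3.npz L 20.1 ang 22.5 mid [480.3 129. ] pin dist 34.4
t3.npz L 43.2 ang 25.3 mid [508.8 142.6] pin dist 33.3
s3.npz L 42.2 ang 25.8 mid [507.  138.7] pin dist 35.7
s3.npz L 61.5 ang 115.6 mid [514.1 193.2] pin dist 35.1
s3.npz L 27.9 ang 2.7 mid [480.6 227.4] pin dist 58.7
s3.npz L 22.8 ang 15.5 mid [447.7 210. ] pin dist 46.7
s3.npz L 69.1 ang 115.3 mid [455.8 164.1] pin dist 28.5
```

Bed edges give stand yaw 25.6°, and edge distances of 32/32/34 mm confirm the pin at (0.487, 0.1687). The lever is within about 3° of straight out. Now I grasp the camera.

```bash
python3 -m jog '[[0,0,4,0],[0,0.1,8,0],[0,0.1,11.5,0],[0,0.1,14.5,0],[0,0.1,16.5,0],[0,0.1,17.6,0],[0,0.1,17.6,0],[0,0.1,17.6,0]]' && python3 -m jog '[[0,0,0,0],[0,0,0,0],[0,0,0,0],[0,0,0,0],[0,0,0,0],[0,0,0,0]]' 1 60
```

```text
t: 9.2
eef_pos: [0.3647, 0.2836, 0.0692]
tool_rot: [0.002, 0.253, 0.967, -0.004]
contact_force: [0.8, 0.2, 0.9]
gripper_width: 0.649
grasp_force: 0.0
t: 9.7
eef_pos: [0.3654, 0.2845, 0.0708]
tool_rot: [0.003, 0.254, 0.967, -0.002]
contact_force: [-0.6, -0.9, 6.6]
gripper_width: 0.402
grasp_force: 60.5
```

```bash
python3 -m jog '[[0,0,-0.5,0],[0,0,-1.5,0],[0,0,-4,0],[0,0,-7,0],[0,0,-10,0],[0,0,-13,0],[0,0,-16,0],[0,0,-18,0],[0,0,-18,0],[0,0,-18,0]]'; python3 -c "
from h import *
s=bot.get_obs();print(s['eef_pos'],s['tool_rot'],s['q'],s['t'])
c=cam('side');np.savez('s4',**c);d=cam('top');np.savez('t4',**d)
a=c['pixels'][110:280,280:450,::-1];b=d['pixels'][160:330,210:380,::-1]
cv2.imwrite('pics/b4.png',cv2.resize(np.hstack([a,b]),None,fx=2.35,fy=2.35,interpolation=cv2.INTER_CUBIC))"
```

```text
t: 10.53
eef_pos: [0.3642, 0.2855, 0.2506]
tool_rot: [0.003, 0.254, 0.967, -0.002]
contact_force: [-0.9, -0.9, -3.9]
gripper_width: 0.403
grasp_force: 61.0
[0.36423541 0.28554198 0.25060819] [ 0.00295792  0.25355914  0.96731339 -0.00195295] [-0.95382195  0.0987773   0.16058526  2.02865912 -0.01022915  1.01588956
  0.26946608] 10.5333
```

View pics/b4.png

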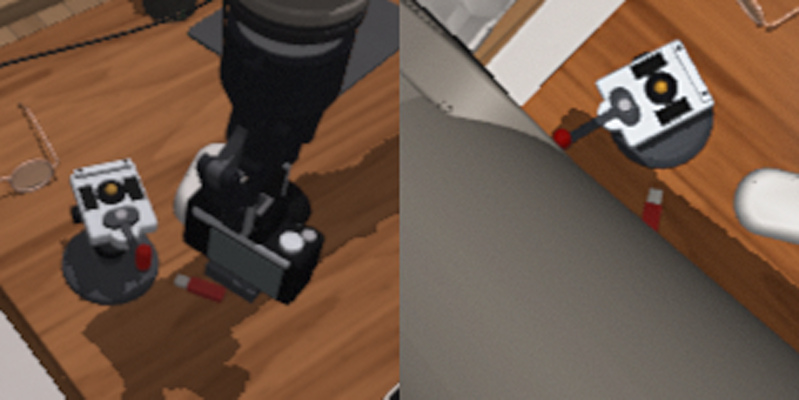

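The camera is held level, with the lens pointing away from the side camera and the stand clear (side-view pin at (111,188)). I carry it over the pin, turning 35°.

```bash
python3 -m jog '[[-1.5,-0.4,0,0.05],[-4,-1,0,0.14],[-7,-1.8,0,0.25],[-10,-2.5,0,0.36],[-13,-3.3,0,0.47],[-15.5,-3.9,0,0.57],[-16.6,-4.2,0,0.61],[-16.6,-4.2,0,0.61],[-16.6,-4.2,0,0.61],[-16.6,-4.2,0,0.61],[-16.6,-4.2,0,0.61]]'; python3 -c "
from h import *
s=bot.get_obs();print(s['eef_pos'],s['tool_rot'],s['contact_force'],s['t'])
c=cam('side');np.savez('s5',**c)
save(c,'pics/s5.png',(270,110,410,240),4.2)"
```

```text
t: 11.55
eef_pos: [0.487, 0.1684, 0.2502]
tool_rot: [0.003, 0.531, 0.847, -0.003]
contact_force: [-0.3, -0.5, -3.8]
gripper_width: 0.403
grasp_force: 60.9
[0.48703778 0.16841727 0.25024784] [ 0.0027236   0.53112559  0.84728438 -0.00271533] [-0.31374076 -0.50119286 -3.79830407] 11.55
```

View pics/s5.png

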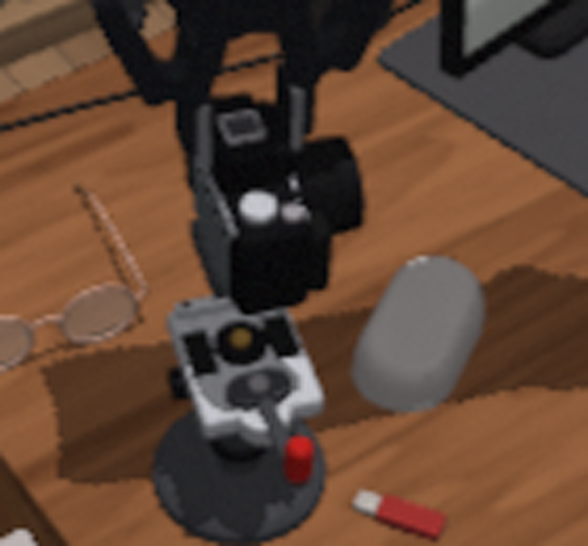

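Side picture: camera over the stand, lens to the robot's side, shoe at (242,125), pin at (240,340). I compare shoe and pin positions from this view.

Run:
```python
from h import *
c=dict(np.load('s5.npz'));pc=cloud(c)
def px(u,v): return (270+u/4.2,110+v/4.2)
b=c["pixels"].astype(int)
def bl(u,v,k,f):
    x0,y0=[int(a) for a in px(u,v)];x0-=k;y0-=k;p=b[y0:y0+2*k+1,x0:x0+2*k+1];m=f(p[...,0],p[...,1],p[...,2])
    n,l,st,ce=cv2.connectedComponentsWithStats(m.astype(np.uint8));i=1+np.argmax(st[1:,4]);return ce[i]+[x0,y0],st[i,4]
s,A=bl(242,125,6,lambda r,g,b:r+g+b>250); p,B=bl(240,340,3,lambda r,g,b:(r>g+20)&(g>b+25)&(r>80))
x,y=s.round().astype(int); print("shoe",s,A,"depth pt",pc[y-1:y+2,x-1:x+2].reshape(-1,3).mean(0).round(4),"plane .268",onplane(c,[s],.268)[0].round(4))
print("pin",p,B,onplane(c,[p],.122)[0].round(4),pc[int(p[1]),int(p[0])].round(4))
```

```text
shoe [325.         142.66666667] 3 depth pt [0.4904 0.1824 0.2656] plane .268 [0.4901 0.1841 0.268 ]
pin [327. 190.] 9 [0.4871 0.1729 0.122 ] [0.4873 0.1717 0.1207]
```

```bash
python3 -m jog '[[-0.15,0,1,0],[-0.15,0,2.5,0],[-0.15,0,4,0],[-0.15,0,4.8,0],[-0.15,0,5,0],[-0.15,0,5,0],[-0.15,0,5,0]]' && python3 -m jog '[[0,0,0.1,0],[0,0,0.2,0],[0,0,0.3,0],[0,0,0.4,0],[0,0,0.5,0],[0,0,0.6,0],[0,0,0.6,0],[0,0,0.6,0]]'
```

```text
t: 12.18
eef_pos: [0.4893, 0.1658, 0.2012]
tool_rot: [0.003, 0.532, 0.847, -0.002]
contact_force: [0.5, -0.4, -3.3]
gripper_width: 0.4
grasp_force: 60.8
t: 12.85
eef_pos: [0.4889, 0.1655, 0.1947]
tool_rot: [0.003, 0.532, 0.846, -0.002]
contact_force: [-0.1, -0.1, -4.5]
gripper_width: 0.404
grasp_force: 60.8
```

```bash
python3 -m jog '[[0.1,0,0,0],[0.1,0,0.1,0],[0.1,0,0.2,0],[0.1,0,0.3,0],[0.1,0,0.3,0],[0.1,0,0.3,0]]' && python3 -c "
from h import *
c=cam('side');save(c,'pics/s6.png',(280,140,380,240),5.5)"
```

```text
t: 13.35
eef_pos: [0.4887, 0.1668, 0.1919]
tool_rot: [0.003, 0.532, 0.847, -0.002]
contact_force: [0.1, 1.7, -3.3]
gripper_width: 0.398
grasp_force: 60.9
```

View pics/s6.png

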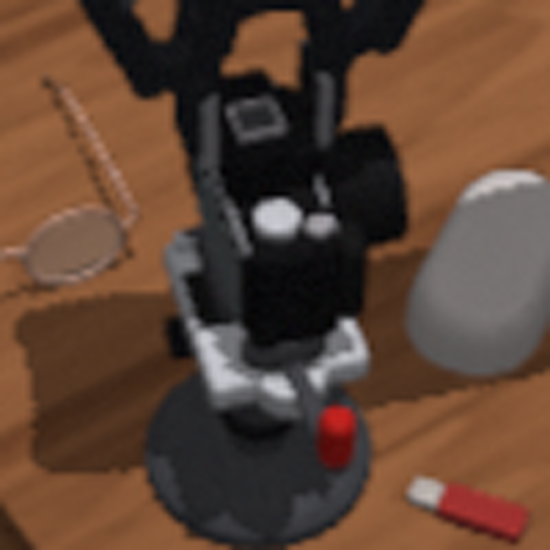

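The side picture shows the foot centred over the bed with the lever out at (335,435). I continue down slowly.

```bash
python3 -m jog '[[0,0,0.1,0],[0,0,0.1,0],[0,0,0.2,0],[0,0,0.2,0],[0,0,0.3,0],[0,0,0.3,0],[0,0,0.3,0]]' && python3 -m jog '[[0,0,0.1,0],[0,0,0.1,0],[0,0,0.2,0],[0,0,0.2,0],[0,0,0.2,0]]'
```

```text
t: 13.98
eef_pos: [0.4888, 0.1667, 0.1892]
tool_rot: [0.003, 0.532, 0.847, -0.002]
contact_force: [-0.6, 2.3, 2.2]
gripper_width: 0.404
grasp_force: 61.5
t: 14.4
eef_pos: [0.4889, 0.1667, 0.1871]
tool_rot: [0.003, 0.532, 0.847, -0.002]
contact_force: [-1.5, 2.8, 4.9]
gripper_width: 0.408
grasp_force: 61.9
```

```bash
python3 -m jog '[[0,0,0.1,0],[0,0,0.1,0],[0,0,0.2,0],[0,0,0.2,0],[0,0,0.2,0]]' && python3 -m jog '[[0,0,0.1,0],[0,0,0.1,0],[0,0,0.2,0],[0,0,0.2,0],[0,0,0.2,0]]'
```

```text
t: 14.82
eef_pos: [0.4889, 0.1668, 0.1858]
tool_rot: [0.003, 0.532, 0.847, -0.002]
contact_force: [-3.3, 3.6, 12.6]
gripper_width: 0.407
grasp_force: 62.7
t: 15.23
eef_pos: [0.489, 0.1669, 0.1857]
tool_rot: [0.003, 0.532, 0.846, -0.001]
contact_force: [-9.9, 1.4, 30.4]
gripper_width: 0.404
grasp_force: 64.9
```

```bash
python3 -m jog '[[0,0,-0.05,0],[0,0,-0.1,0],[0,0,-0.1,0],[0,0,-0.1,0],[0,0,-0.1,0],[0,0,-0.1,0]]'
python3 - <<'E'
from h import *
c=cam('side');b=c["pixels"].astype(int);m=(b[...,0]>90)&(b[...,1]<60)&(b[...,2]<60);m[:150]=0
n,l,st,ce=cv2.connectedComponentsWithStats(m.astype(np.uint8))
for i in range(1,n):
    if st[i,4]>10: print(st[i],ce[i].round(1),onplane(c,[ce[i]],.137)[0].round(4),onplane(c,[ce[i]],.008)[0].round(4))
pc=cloud(c);z=pc[...,2];k=(np.hypot(pc[...,0]-.489,pc[...,1]-.168)<.06)&(z>.172)&(z<.186)&(c["depth"]>0)
print("body top z",np.median(z[k]),k.sum())
E
```

```text
t: 15.73
eef_pos: [0.4889, 0.1668, 0.1858]
tool_rot: [0.003, 0.532, 0.846, -0.001]
contact_force: [-6.7, 2.3, 20.2]
gripper_width: 0.401
grasp_force: 63.8
[338 214   7  10  48] [341.2 217.5] [0.4443 0.2527 0.137 ] [0.4546 0.155  0.008 ]
[360 228  16  11  93] [367.5 232.8] [0.3884 0.2801 0.137 ] [0.3872 0.1882 0.008 ]
body top z 0.1786809724566254 455
```

```bash
python3 -c "
from station import bot;print(bot.hand_in())"
```

```text
the job is handed in; nothing more can be done
None
```

I swung the lever out over the white mark, seated the camera on the pin with its lens to the robot's side, and handed in still pressing it down at about 20 N; the lever measured 2–4° past straight out, and the push peaked near 30 N at the bottom before I eased it.

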